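# Change the supply over from one isolator to the other

### The job

Change the kitchen supply over from the T-handle isolator to the ball-handle isolator. Kick up the lock on the T-handle isolator and throw its lever fully OFF (toward you), leaving its lock up; only then throw the ball-handle lever fully ON (away from you) and push that isolator's lock bar fully down to secure it. Never have both ON at once, and leave the tumbler, shaker, bowl and paper roll where they stand.

Things in the scene. Friction and masses are not known exactly. Their poses are not given: they have to be found in the camera images.
- tee_isolator: Grey isolator box bolted down; lever ending in a dark steel T crossbar, 18 mm thick, 74 mm long. Foot plate 132 x 122 mm, box 116 x 100 mm, cover top at z = 75 mm. Origin: underside centre, on the table; x points to its far side, y to its left. Lever: 12 mm bar turning in the plane y = 0 about (0, 0, 85) mm. Left side: lock lever on an axis along x at y = 60, z = 110.
- ball_isolator: Grey isolator box bolted down; lever ending in a 36 mm dark steel ball. Foot plate 132 x 122 mm, box 116 x 100 mm, cover top at z = 75 mm. Origin: underside centre, on the table; x points to its far side, y to its left. Lever: 12 mm bar turning in the plane y = 0 about (0, 0, 85) mm. Left side: lock lever on an axis along x at y = 60, z = 110.
- tee_isolator_lever (a joint): T-handle lever: 0 = OFF (leans 0.5 rad to the box's -x, toward the robot), 1.0 = ON (leans 0.5 rad to +x). Its heavy handle makes it fall over to the nearer stop once past upright (0.5); 1 to 2 N at the handle moves it. The lock bar, when down, blocks it.
- tee_isolator_lock (a joint): T-handle isolator's lock lever: an L of a bar and, square to it, a kick paddle. 0 = down: bar level, pointing to -y across the lever's path; paddle upright. 1.55 = up: bar upright, paddle level, pointing to +y. Its weight makes it fall to the nearer end (balance near 0.78; 1 to 2 N). Release: push the upright paddle to +y. Lock: push the upright bar to -y, over the box.
- ball_isolator_lever (a joint): ball-handle lever: 0 = OFF (leans 0.5 rad to the box's -x, toward the robot), 1.0 = ON (leans 0.5 rad to +x). Its heavy handle makes it fall over to the nearer stop once past upright (0.5); 1 to 2 N at the handle moves it. The lock bar, when down, blocks it.
- ball_isolator_lock (a joint): ball-handle isolator's lock lever: an L of a bar and, square to it, a kick paddle. 0 = down: bar level, pointing to -y across the lever's path; paddle upright. 1.55 = up: bar upright, paddle level, pointing to +y. Its weight makes it fall to the nearer end (balance near 0.78; 1 to 2 N). Release: push the upright paddle to +y. Lock: push the upright bar to -y, over the box.
- tee_isolator_grip (a point): centre of the T crossbar, 90 mm from the lever's pivot
- ball_isolator_grip (a point): centre of the ball, 90 mm from the lever's pivot
- tee_isolator_bar (a point): Free end of the T-handle lock's bar, 84 mm from its axis; bar 8 x 10 mm thick, at box x = -3 mm. Down: 110 mm above the table. Up: end at y = 60, z = 194 mm of the box.
- ball_isolator_bar (a point): Free end of the ball-handle lock's bar, 84 mm from its axis; bar 8 x 10 mm thick, at box x = -3 mm. Down: 110 mm above the table. Up: end at y = 60, z = 194 mm of the box.
- tee_isolator_paddle (a point): Middle of the round edge of the T-handle lock's paddle, 58 mm from its axis (edge 62 mm); paddle 30 mm wide, box x from -35 to -5 mm, 6 mm thick. Down: upright at y = 60 mm, top z = 172 mm. Up: level at z = 110 mm, ends at y = 122 mm.
- ball_isolator_paddle (a point): Middle of the round edge of the ball-handle lock's paddle, 58 mm from its axis (edge 62 mm); paddle 30 mm wide, box x from -35 to -5 mm, 6 mm thick. Down: upright at y = 60 mm, top z = 172 mm. Up: level at z = 110 mm, ends at y = 122 mm.
- tumbler: bystander: ribbed drinking tumbler with a straw, 88 mm wide, 180 mm tall; origin under its centre
- shaker: bystander: salt shaker, 44 mm wide, 90 mm tall; origin under its centre
- round_bowl: bystander: round white bowl, 150 mm wide, 68 mm tall, between or in front of the isolators; origin under its centre
- kitchen_roll: bystander: white paper roll standing on end, 86 mm wide, 228 mm tall; origin under its centre

How it is judged:
By the outcome, as a careful person would: the job done as asked, in the order asked, and still so for the second after the job is handed in, with the robot touching nothing.
It also fails if it takes over 45 s, if anything falls off the work surface, if the arm or the gripper's body presses on something with over 40 N, if the wrist force passes 120 N, or if a joint passes its speed limit or range.

### The arm

A 7-joint arm with a two-finger parallel gripper is mounted at the origin on the work surface; the furniture and walls round the work are solid. World frame = base frame: x ahead of the robot, y to its left, z up, the work surface at z = 0. Lengths are in m, angles in rad, forces in N, time in s.
With the tool pointing down it reaches from about 0.4 to 0.85 m from the base axis. Payload 10.4 kg.
Tool frame: the origin (TCP) lies midway between the tips of the shut fingers; the grasp point (between the pads) lies 19 mm behind it (manip.tcp_to_grasp is the distance from the TCP to the grasp point, in m); z points along the fingers, y is the line along which they close (so a half turn about z gives the same grasp; the last joint's range is limited). The gripper opens to 85 mm and grips with 20 to 120 N. Pads are 22 mm wide; open, the fingers measure 114 mm over their backs; the gripper's body (76 mm by 85 mm) begins 54 mm behind the grasp point. The pads swing forward as they close: fully open they stand 13 mm farther back than shut.
Start: joints at [-1.368, 0.332, -0.065, 1.46, 0.022, 1.35, -0.088], TCP at [0.14, 0.609, 0.231] pointing down, gripper open.
Joint ranges: [-2.6, 2.6], [-0.5, 2.12], [-1.47, 1.34], [0.16, 2.42], [-1.27, 4.41], [0.06, 2.06], [-2.6, 2.6]. Speed limits (rad/s): [2.22, 2.22, 2.79, 2.79, 3.14, 3.14, 3.14].

### API

Orientations are given as a unit quaternion [x, y, z, w].
In Python, from workcell import manip gives the robot as it stands.
- The arm moves only by the shell command python3 -m jog 'ROWS' [FORCE]. ROWS is a JSON object of lists of equal length, an entry for each row: "offset": the shift along the world's x, y, z in m, a list of three; "yaw": the turn about the world's z in degrees; "jaw": the closure, from 0 (fully open) to 1 (shut). A call has 1 to 20 rows; each row shifts and turns the commanded pose from where the row before left it; what a row does not reach is not made up. A row lasts 1/12 s, in which the tool goes at most 41.7 mm and 7.16 degrees, less where a joint would pass 70% of its speed; a pose out of reach is approached as far as the arm can. A call is refused whole if a number of a shift passes 0.0417 or a number of a turn 7.16, either way. A call with a gripper value outside its range is refused whole. The fingers move at their own pace and stop on an object; FORCE is the grip in N (left out, the last holds). Time passes only in rows, so rows that do not move let the fingers close. It gives the time, the measured TCP pose, the force, the opening and the grip force at its end, in the units of the state.
- manip.get_obs(): the state, without advancing time (a new reading comes with each control period).
- manip.camera(name): name is "side" or "top"; returns a dict with "frame" (400x640x3 uint8, red, green, blue), "camera_matrix" (3x3 intrinsics, pixels), "distortion" ([k1, k2, p1, p2, k3] as OpenCV has them; the pictures are not rectified), "eye" and "attitude" of the camera in the world. Camera axes: x right, y up, looking along -z (the intrinsics and any distortion apply to the point x, -y, -z); pixel columns grow to the right and rows downward; lengths in m; the calibration is good to about 2 mm. A picture is of the moment at which its call begins. There is no depth.
- manip.hand_in(): hands the job in; it is judged then, once.
Trained networks look in a picture, given as the dict that the camera call returned (one of the last four; its "shot" number tells which), for a name from the list of things; names that differ only in an ending like _2 or _b are one class to them, and where a whole thing is asked for, a point or a joint stands for the part that bears it (a point fixed in the world has none). Each returns a list of dicts, best first, with "score" (0 to 1); they miss things now and then, are a little off and sometimes report something else, mostly with a low value. They report only what shows in the picture. A call takes as long as a camera call.
- manip.masks_of(picture, name): "region" (400x640 bool, what is visible of it).
- manip.tip_of(picture, name): "at" ([x, y, z] in m, in world coordinates, good to about 4 mm: a listed point, or the origin of a listed thing).
The state is a dict: "clock": time; "joint_pos": joint angles; "joint_velocities": joint speeds; "tau": joint torques, N m; "position": TCP position; "ee_rot": TCP orientation; "ft_force": force on the tool from outside, world axes, zero at the start; "torque": the same for the moment, N m; "grip_width": opening from 0.0 (shut) to 1.0 (fully open); "grasp_force": force on a finger pad.
Only numpy, scipy, OpenCV 4.12 (cv2) and the standard library are available. Lean on these libraries where they do the work, as an engineer would, in place of code of your own. Each camera call takes 0.05 s, during which the arm holds its last target. There are 200 camera calls.

## Working session

There is one attempt and no reset: what is moved stays moved. The work goes in short steps, Python scripts to look and compute and a shell command to move; the robot and the scene stay as the last step left them, time stands still between calls to the robot, and variables do not carry over. Pictures are saved under pics/ and viewed, at most 10 in all, crops included, and the job is handed in when it is done.

```bash
mkdir -p pics; ls; cat > h.py <<'E'
from workcell import manip
import numpy as np, cv2
names="tee_isolator ball_isolator tee_isolator_grip ball_isolator_grip tee_isolator_bar ball_isolator_bar tee_isolator_paddle ball_isolator_paddle tumbler shaker round_bowl kitchen_roll".split()
def look(tag,names=names):
    for c in("side","top"):
        p=manip.camera(c); cv2.imwrite(f"pics/{tag}_{c}.png",p["frame"][:,:,::-1])
        print(c,np.round(p["eye"],2))
        for n in names:
            print(" ",n,[(np.round(d["at"],3).tolist(),round(d["score"],2)) for d in manip.tip_of(p,n)[:2]])
E
python3 - <<'E'
from h import *
look("a"); o=manip.get_obs(); print(o["clock"],o["position"],o["ee_rot"],o["grip_width"])
E
```

```text
pics
side [-0.03 -0.89  0.69]
  tee_isolator [([0.477, 0.256, -0.002], 0.55)]
  ball_isolator [([0.468, -0.119, -0.001], 0.65)]
  tee_isolator_grip [([0.52, 0.269, 0.16], 0.56)]
  ball_isolator_grip [([0.424, -0.103, 0.165], 0.77)]
  tee_isolator_bar [([0.483, 0.229, 0.11], 0.56), ([0.465, -0.117, -0.002], 0.53)]
  ball_isolator_bar [([0.482, -0.057, 0.195], 0.69)]
  tee_isolator_paddle [([0.442, 0.303, 0.165], 0.6)]
  ball_isolator_paddle [([0.475, 0.004, 0.11], 0.72)]
  tumbler [([0.374, -0.075, 0.001], 0.69)]
  shaker []
  round_bowl [([0.393, 0.123, -0.001], 0.68), ([0.467, -0.115, -0.0], 0.18)]
  kitchen_roll [([0.433, 0.578, -0.002], 0.7)]
top [0.26 0.23 1.19]
  tee_isolator [([0.479, 0.253, -0.003], 0.91)]
  ball_isolator [([0.464, -0.118, 0.001], 0.98)]
  tee_isolator_grip [([0.518, 0.269, 0.164], 0.53)]
  ball_isolator_grip [([0.426, -0.102, 0.159], 0.48)]
  tee_isolator_bar [([0.486, 0.233, 0.109], 0.61)]
  ball_isolator_bar [([0.478, -0.059, 0.197], 0.79), ([0.488, 0.229, 0.109], 0.61)]
  tee_isolator_paddle [([0.438, 0.304, 0.169], 0.67), ([0.377, -0.071, -0.0], 0.44)]
  ball_isolator_paddle [([0.476, 0.001, 0.11], 0.74), ([0.44, 0.306, 0.171], 0.64)]
  tumbler [([0.372, -0.07, 0.0], 0.61), ([0.482, 0.001, 0.11], 0.31)]
  shaker [([0.334, 0.241, -0.003], 0.44)]
  round_bowl [([0.393, 0.12, -0.002], 0.84), ([0.44, 0.303, 0.165], 0.55)]
  kitchen_roll [([0.433, 0.58, -0.001], 0.92)]
1.3 [0.13992583 0.60915493 0.23133299] [1.12662184e-01 9.93633348e-01 3.15531636e-05 2.81253306e-06] 0.9992669381708184
```

View pics/a_top.png

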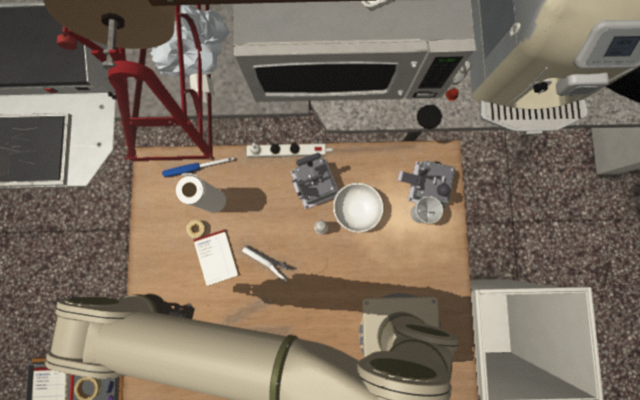

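View pics/a_side.png

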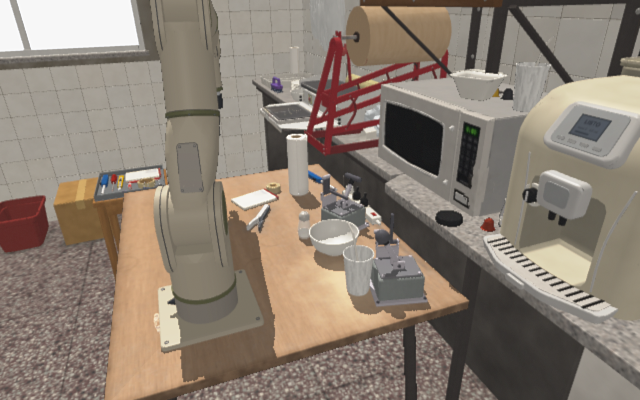

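```bash
python3 - <<'E'
from h import *
from scipy.optimize import least_squares
def R(t): return np.array([[np.cos(t),-np.sin(t)],[np.sin(t),np.cos(t)]])
s=np.sin(.5)*.09
M={"tee":([(0,0),(s,0),(-.003,-.024),(-.020,.060)],[(.478,.2545),(.519,.269),(.4845,.231),(.440,.3035)]),
"ball":([(0,0),(-s,0),(-.003,.06),(-.02,.118)],[(.466,-.1185),(.425,-.1025),(.480,-.058),(.4755,.0025)])}
for k,(l,w) in M.items():
    l=np.array(l);w=np.array(w)
    r=least_squares(lambda p:((l@R(p[2]).T+p[:2])-w).ravel(),[*w[0],0])
    print(k,r.x,np.degrees(r.x[2]),np.round(r.fun,4))
E
```

```text
tee [0.47871321 0.25432107 0.34841093] 19.962475704367513 [ 0.0007 -0.0002  0.0003  0.0001 -0.0004 -0.0003 -0.0006  0.0004]
ball [ 0.46613331 -0.11638386 -0.26069555] -14.936754813486786 [ 0.0001  0.0021 -0.0006 -0.0028 -0.0013  0.0004  0.0017  0.0003]
```

The pictures match the estimates. In the top view the tee isolator is at about (314,180), the bowl at (358,207), the shaker at (321,227), and the ball isolator at (432,183) with the tumbler just in front at (428,208). The roll is at (195,190), away from the path. Next I shut the jaw and go to a point over the tee box, beside its paddle.

```bash
python3 -m jog '{"offset":[[0.0235,-0.0265,0.0015],[0.0235,-0.0265,0.0015],[0.0235,-0.0265,0.0015],[0.0235,-0.0265,0.0015],[0.0235,-0.0265,0.0015],[0.0235,-0.0265,0.0015],[0.0235,-0.0265,0.0015],[0.0235,-0.0265,0.0015],[0.0235,-0.0265,0.0015],[0.0235,-0.0265,0.0015],[0.0235,-0.0265,0.0015],[0.0235,-0.0265,0.0015],[0.0235,-0.0265,0.0015],[0,0,0],[0,0,0]],"yaw":[2.54,2.54,2.54,2.54,2.54,2.54,2.54,2.54,2.54,2.54,2.54,2.54,2.54,0,0],"jaw":[1,1,1,1,1,1,1,1,1,1,1,1,1,1,1]}'
python3 - <<'E'
from h import *
look("b",["tee_isolator","tee_isolator_paddle","tee_isolator_grip","tee_isolator_bar"])
for c in["side","top"]:
    f=cv2.imread(f"pics/b_{c}.png"); f=f[130:270,260:460] if c=="side" else f[120:260,240:440]
    cv2.imwrite(f"pics/b_{c}c.png",cv2.resize(f,(800,560),interpolation=cv2.INTER_CUBIC))
E
```

```text
clock: 2.55
position: [0.4467, 0.2629, 0.2511]
ee_rot: [-0.172, 0.985, 0.0, 0.0]
ft_force: [0.1, 1.0, 0.1]
grip_width: 0.002
grasp_force: 0.0
side [-0.03 -0.89  0.69]
  tee_isolator [([0.477, 0.256, 0.0], 0.76)]
  tee_isolator_paddle [([0.441, 0.302, 0.165], 0.8)]
  tee_isolator_grip [([0.522, 0.268, 0.162], 0.77)]
  tee_isolator_bar [([0.48, 0.228, 0.11], 0.62)]
top [0.26 0.23 1.19]
  tee_isolator []
  tee_isolator_paddle [([0.442, 0.304, 0.171], 0.51)]
  tee_isolator_grip []
  tee_isolator_bar [([0.431, 0.578, -0.001], 0.55), ([0.374, -0.071, -0.003], 0.43)]
```

```bash
python3 -m jog '{"offset":[[0,0,-0.037],[0,0,-0.037],[0,0,-0.037],[0,0,0],[-0.0034,0.0094,0],[-0.0034,0.0094,0],[-0.0034,0.0094,0],[-0.0034,0.0094,0],[-0.0034,0.0094,0],[-0.0034,0.0094,0],[-0.0034,0.0094,0],[-0.0034,0.0094,0],[0,0,0],[0,0,0]],"yaw":[0,0,0,0,0,0,0,0,0,0,0,0,0,0],"jaw":[1,1,1,1,1,1,1,1,1,1,1,1,1,1]}'
python3 - <<'E'
from h import *
look("c",["tee_isolator_paddle","tee_isolator_grip","tee_isolator_bar"])
E
```

```text
clock: 4.22
position: [0.4179, 0.3404, 0.1398]
ee_rot: [-0.175, 0.985, -0.0, -0.0]
ft_force: [-0.2, -0.7, -0.5]
grip_width: 0.002
grasp_force: 0.0
side [-0.03 -0.89  0.69]
  tee_isolator_paddle [([0.42, 0.359, 0.108], 0.57)]
  tee_isolator_grip [([0.396, 0.123, -0.001], 0.7), ([0.523, 0.271, 0.162], 0.57)]
  tee_isolator_bar [([0.453, 0.308, 0.193], 0.45)]
top [0.26 0.23 1.19]
  tee_isolator_paddle []
  tee_isolator_grip [([0.521, 0.268, 0.163], 0.7)]
  tee_isolator_bar []
```

```bash
python3 -m jog '{"offset":[[0,0,0.037],[0,0,0.037],[0,0,0.037],[0.029,-0.011,0],[0.029,-0.011,0],[0.029,-0.011,0],[0.029,-0.011,0],[0.029,-0.011,0],[0,0,0],[0,0,-0.033],[0,0,-0.033],[0,0,-0.033],[0,0,0]],"yaw":[0,0,0,0,0,0,0,0,0,0,0,0,0],"jaw":[1,1,1,1,1,1,1,1,1,1,1,1,1]}' && python3 -m jog '{"offset":[[-0.0081,-0.003,0],[-0.0081,-0.003,0],[-0.0081,-0.003,0],[-0.0081,-0.003,0],[-0.0081,-0.003,0],[-0.0081,-0.003,0],[-0.0081,-0.003,0],[-0.0081,-0.003,0],[-0.0081,-0.003,0],[-0.0081,-0.003,0],[-0.0081,-0.003,0],[-0.0081,-0.003,0],[0,0,0],[0,0,0]],"yaw":[0,0,0,0,0,0,0,0,0,0,0,0,0,0],"jaw":[1,1,1,1,1,1,1,1,1,1,1,1,1,1]}'
python3 - <<'E'
from h import *
look("d",["tee_isolator_paddle","tee_isolator_grip","tee_isolator_bar"])
E
```

```text
clock: 5.7
position: [0.5599, 0.2831, 0.145]
ee_rot: [-0.174, 0.985, -0.002, -0.005]
ft_force: [-1.0, -0.0, -0.5]
grip_width: -0.003
grasp_force: 0.0
clock: 6.87
position: [0.4657, 0.2488, 0.152]
ee_rot: [-0.174, 0.985, 0.0, 0.0]
ft_force: [-0.2, 0.2, 0.3]
grip_width: -0.001
grasp_force: 0.0
side [-0.03 -0.89  0.69]
  tee_isolator_paddle [([0.42, 0.356, 0.108], 0.66)]
  tee_isolator_grip [([0.438, 0.238, 0.163], 0.57)]
  tee_isolator_bar []
top [0.26 0.23 1.19]
  tee_isolator_paddle [([0.419, 0.36, 0.11], 0.53)]
  tee_isolator_grip [([0.433, 0.579, 0.0], 0.49), ([0.44, 0.241, 0.167], 0.48)]
  tee_isolator_bar [([0.456, 0.305, 0.19], 0.6)]
```

Tee OFF, lock up. I raise the tool, head toward the ball isolator and re-measure there, because the tumbler stands close to the ball.

```bash
python3 -m jog '{"offset":[[0,0,0.04],[0,0,0.04],[0,0,0.04],[0,-0.03,0.01],[0,-0.03,0],[0,-0.03,0],[0,-0.03,0],[0,-0.03,0],[0,-0.03,0],[0,0,0]],"yaw":[0,0,0,-5,-6,-6,-6,-6,-6,0],"jaw":[1,1,0.4,0.4,0.4,0.4,0.4,0.4,0.4,0.4]}'
python3 - <<'E'
from h import *
look("e",[n for n in names if "ball" in n or n=="tumbler" or "tee" in n])
print(manip.get_obs()["grip_width"])
f=cv2.imread("pics/e_side.png")[190:310,320:480]
cv2.imwrite("pics/e_sidec.png",cv2.resize(f,(800,600),interpolation=cv2.INTER_CUBIC))
p=manip.camera("side")
m=manip.masks_of(p,"tumbler")[0]; ys,xs=np.where(m["region"]); print(m["score"],xs.min(),xs.max(),ys.min(),ys.max())
# project tumbler axis points
K=p["camera_matrix"];A=np.array(p["attitude"]);print(A)
from scipy.spatial.transform import Rotation as Ro
Rm=A if A.shape==(3,3) else Ro.from_quat(A).as_matrix()
for z in(0,.12,.15,.18,.21):
    c=Rm.T@(np.array([.373,-.072,z])-p["eye"]); c*=[1,-1,-1]
    print(z,cv2.projectPoints(c[None],np.zeros(3),np.zeros(3),np.array(K),np.array(p["distortion"]))[0].ravel().round(1))
E
```

```text
clock: 8.1
position: [0.4664, 0.0627, 0.2823]
ee_rot: [0.137, 0.991, -0.0, 0.0]
ft_force: [0.2, -1.0, 0.3]
grip_width: 0.598
grasp_force: 0.0
side [-0.03 -0.89  0.69]
  tee_isolator [([0.418, 0.357, 0.107], 0.33)]
  ball_isolator [([0.466, -0.119, -0.001], 0.75), ([0.421, 0.359, 0.108], 0.69)]
  tee_isolator_grip [([0.443, 0.239, 0.163], 0.61)]
  ball_isolator_grip [([0.425, -0.102, 0.162], 0.55)]
  tee_isolator_bar [([0.475, 0.006, 0.111], 0.66), ([0.457, 0.305, 0.193], 0.43)]
  ball_isolator_bar [([0.481, -0.058, 0.196], 0.6)]
  tee_isolator_paddle [([0.422, 0.357, 0.109], 0.71), ([0.372, -0.072, 0.002], 0.62)]
  ball_isolator_paddle [([0.477, 0.006, 0.111], 0.69), ([0.456, 0.307, 0.195], 0.24)]
  tumbler [([0.373, -0.074, 0.0], 0.7)]
top [0.26 0.23 1.19]
  tee_isolator [([0.48, 0.249, 0.0], 0.76)]
  ball_isolator [([0.464, -0.116, -0.002], 0.55)]
  tee_isolator_grip [([0.44, 0.241, 0.166], 0.47)]
  ball_isolator_grip []
  tee_isolator_bar [([0.457, 0.308, 0.193], 0.7)]
  ball_isolator_bar []
  tee_isolator_paddle [([0.42, 0.359, 0.112], 0.81)]
  ball_isolator_paddle [([0.48, -0.002, 0.111], 0.53)]
  tumbler [([0.376, -0.069, -0.0], 0.74), ([0.479, -0.003, 0.112], 0.49)]
0.6035074863480189
0.83 343 373 228 295
[ 0.52699023 -0.089206   -0.15868782  0.83014563]
0 [355.6 287.5]
0.12 [356.4 248.6]
0.15 [356.7 238.3]
0.18 [356.9 227.7]
0.21 [357.1 216.9]
```

View pics/e_sidec.png

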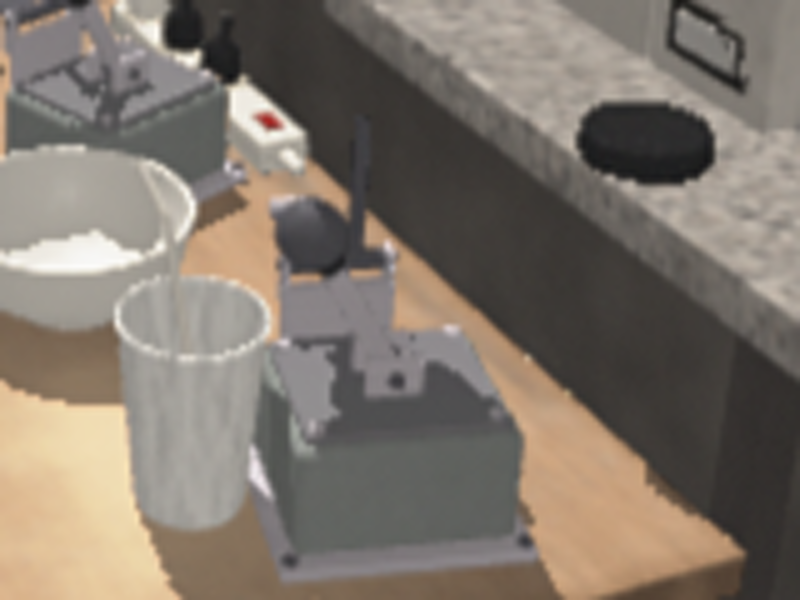

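The crop shows the tumbler rim at row ~253 (z ≈ 0.12) and the straw tip at about (349,223) (z ≈ 0.18), leaning away from the box. The ball is at (383,236), and the ball's lock bar is upright. There's room for the fingers either side of the ball along box y.

```bash
python3 -m jog '{"offset":[[-0.0074,-0.0336,0],[-0.0074,-0.0336,0],[-0.0074,-0.0336,0],[-0.0074,-0.0336,0],[-0.0074,-0.0336,0],[0,0,0],[0,0,0],[0,0,-0.03],[0,0,-0.03],[0,0,-0.03],[0,0,0]],"yaw":[0,0,0,0,0,0,0,0,0,0,0],"jaw":[0.4,0.4,0.4,0.4,0.4,0.4,0.4,0.4,0.4,0.4,0.4]}'
python3 - <<'E'
from h import *
look("f",["ball_isolator_grip","ball_isolator_bar","tumbler"])
f=cv2.imread("pics/f_side.png")[190:310,320:480]
cv2.imwrite("pics/f_sidec.png",cv2.resize(f,(800,600),interpolation=cv2.INTER_CUBIC))
E
```

```text
clock: 10.12
position: [0.4264, -0.0977, 0.1872]
ee_rot: [0.129, 0.992, -0.001, -0.004]
ft_force: [-0.4, 0.0, -0.8]
grip_width: 0.598
grasp_force: 0.0
side [-0.03 -0.89  0.69]
  ball_isolator_grip [([0.427, -0.101, 0.163], 0.65)]
  ball_isolator_bar [([0.477, -0.059, 0.199], 0.68)]
  tumbler [([0.374, -0.073, 0.004], 0.6)]
top [0.26 0.23 1.19]
  ball_isolator_grip [([0.427, -0.107, 0.163], 0.61)]
  ball_isolator_bar [([0.48, -0.058, 0.195], 0.62)]
  tumbler [([0.376, -0.07, 0.001], 0.96)]
```

View pics/f_sidec.png

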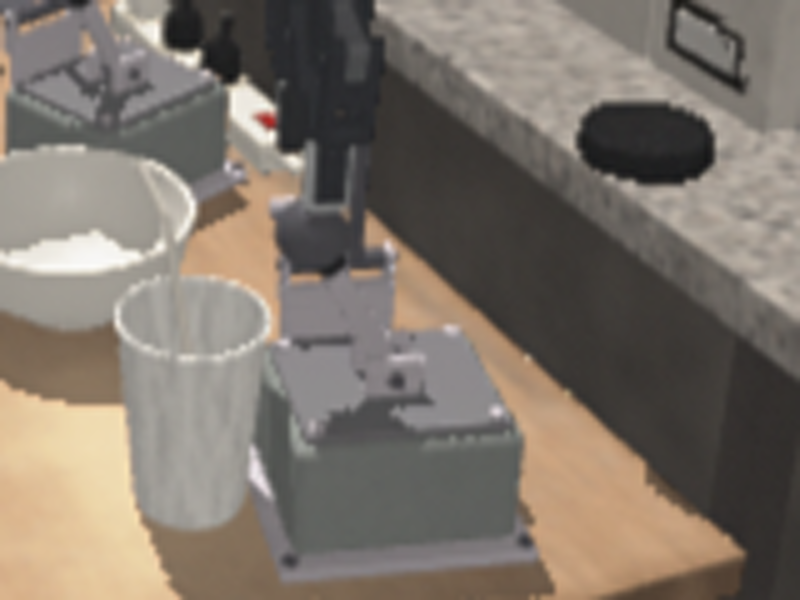

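The fingers straddle the ball at crop (315,225) and clear the tumbler. I make a small correction, descend and close.

```bash
python3 -m jog '{"offset":[[0.002,-0.006,0],[0,0,0],[0,0,-0.02],[0,0,-0.02],[0,0,0],[0,0,0],[0,0,0],[0,0,0],[0,0,0]],"yaw":[0,0,0,0,0,0,0,0,0],"jaw":[0.4,0.4,0.4,0.4,0.4,0.65,0.65,0.65,0.65]}' 20
```

```text
clock: 11.27
position: [0.4309, -0.1068, 0.1528]
ee_rot: [0.131, 0.991, -0.001, 0.0]
ft_force: [-0.9, -6.5, -2.6]
grip_width: 0.401
grasp_force: 20.3
```

```bash
python3 -m jog '{"offset":[[0.0078,-0.0021,0.0039],[0.0081,-0.0022,0.0031],[0.0084,-0.0023,0.0022],[0.0086,-0.0023,0.0013],[0.0087,-0.0023,0.0004],[0.0087,-0.0023,-0.0004],[0.0086,-0.0023,-0.0013],[0.0084,-0.0023,-0.0022],[0.0081,-0.0022,-0.0031],[0.0078,-0.0021,-0.0039],[0,0,0],[0,0,0]],"yaw":[0,0,0,0,0,0,0,0,0,0,0,0],"jaw":[0.65,0.65,0.65,0.65,0.65,0.65,0.65,0.65,0.65,0.65,0.65,0.65]}' && python3 -m jog '{"offset":[[0,0,0],[0,0,0],[0,0,0],[0,0,0.04],[0,0,0.04],[0,0,0.04],[0,0,0.02],[0,0,0]],"yaw":[0,0,0,0,0,0,0,0],"jaw":[0.4,0.4,0.4,0.4,0.4,0.4,0.4,1]}'
python3 - <<'E'
from h import *
look("g",["ball_isolator_grip","ball_isolator_bar","ball_isolator_paddle","tumbler","tee_isolator_grip"])
E
```

```text
clock: 12.27
position: [0.5155, -0.1291, 0.1535]
ee_rot: [0.13, 0.991, -0.001, 0.001]
ft_force: [0.6, -6.1, 4.8]
grip_width: 0.387
grasp_force: 19.7
clock: 12.93
position: [0.5159, -0.1276, 0.297]
ee_rot: [0.13, 0.992, 0.001, 0.004]
ft_force: [0.5, -0.3, 1.0]
grip_width: 0.475
grasp_force: 0.0
side [-0.03 -0.89  0.69]
  ball_isolator_grip [([0.508, -0.124, 0.163], 0.69), ([0.464, -0.119, 0.001], 0.16)]
  ball_isolator_bar [([0.478, -0.056, 0.197], 0.55), ([0.421, 0.359, 0.108], 0.38)]
  ball_isolator_paddle [([0.476, 0.006, 0.111], 0.86)]
  tumbler [([0.373, -0.077, -0.0], 0.88)]
  tee_isolator_grip [([0.44, 0.238, 0.16], 0.53)]
top [0.26 0.23 1.19]
  ball_isolator_grip [([0.508, -0.125, 0.162], 0.47)]
  ball_isolator_bar [([0.477, -0.058, 0.197], 0.87), ([0.423, 0.36, 0.11], 0.4)]
  ball_isolator_paddle [([0.477, -0.0, 0.109], 0.72)]
  tumbler [([0.376, -0.071, 0.001], 0.92), ([0.391, 0.12, 0.0], 0.26)]
  tee_isolator_grip [([0.336, 0.238, -0.002], 0.67), ([0.44, 0.24, 0.167], 0.49)]
```

Ball lever is fully ON. Next I go beside the upright lock bar on its +y side, with the fingertips above the paddle's swing.

```bash
python3 -m jog '{"offset":[[-0.0074,0.0255,0],[-0.0074,0.0255,0],[-0.0074,0.0255,0],[-0.0074,0.0255,0],[0,0,0],[0,0,-0.03],[0,0,-0.03],[0,0,-0.03],[0,0,-0.029],[0,0,0],[0,0,0]],"yaw":[0,0,0,0,0,0,0,0,0,0,0],"jaw":[1,1,1,1,1,1,1,1,1,1,1]}'
```

```text
clock: 14.45
position: [0.484, -0.026, 0.1726]
ee_rot: [0.13, 0.992, -0.001, -0.001]
ft_force: [-0.3, -0.0, 1.2]
grip_width: -0.001
grasp_force: 0.0
```

```bash
python3 -m jog '{"offset":[[0.001,0,0.005],[-0.0027,-0.0096,0],[-0.0027,-0.0096,0],[-0.0027,-0.0096,0],[-0.0027,-0.0096,0],[-0.0027,-0.0096,0],[0,0,0],[-0.0023,-0.0081,-0.0056],[-0.0023,-0.0081,-0.0056],[-0.0023,-0.0081,-0.0056],[-0.0023,-0.0081,-0.0056],[-0.0023,-0.0081,-0.0056],[0,0,0],[0,0,0]],"yaw":[0,0,0,0,0,0,0,0,0,0,0,0,0,0],"jaw":[1,1,1,1,1,1,1,1,1,1,1,1,1,1]}'
python3 - <<'E'
from h import *
look("i",["ball_isolator_grip","ball_isolator_bar","ball_isolator_paddle"])
f=cv2.imread("pics/i_side.png")[190:310,320:480]
cv2.imwrite("pics/i_sidec.png",cv2.resize(f,(800,600),interpolation=cv2.INTER_CUBIC))
E
```

```text
clock: 15.62
position: [0.4602, -0.1145, 0.1494]
ee_rot: [0.13, 0.991, -0.0, -0.0]
ft_force: [-0.3, 0.2, 0.1]
grip_width: -0.001
grasp_force: 0.0
side [-0.03 -0.89  0.69]
  ball_isolator_grip [([0.508, -0.123, 0.163], 0.54)]
  ball_isolator_bar [([0.461, -0.139, 0.114], 0.63), ([0.432, 0.582, 0.003], 0.55)]
  ball_isolator_paddle [([0.458, -0.051, 0.168], 0.57)]
top [0.26 0.23 1.19]
  ball_isolator_grip [([0.505, -0.126, 0.159], 0.49)]
  ball_isolator_bar [([0.456, -0.139, 0.114], 0.69)]
  ball_isolator_paddle [([0.461, -0.059, 0.171], 0.43)]
```

View pics/i_sidec.png

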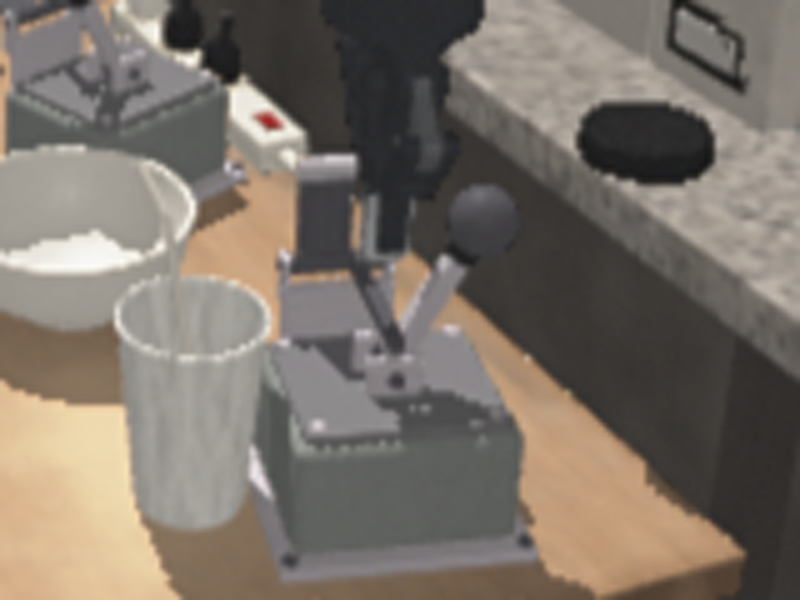

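The bar is down (crop ~(385,300)), the paddle is upright and the ball lever leans away. I press the bar gently to make sure it's seated.

```bash
python3 -m jog '{"offset":[[0,0,-0.015],[0,0,-0.01],[0,0,-0.007],[0,0,-0.002],[0,0,0],[0,0,0]],"yaw":[0,0,0,0,0,0],"jaw":[1,1,1,1,1,1]}'
```

```text
clock: 16.52
position: [0.4606, -0.1141, 0.1159]
ee_rot: [0.13, 0.992, -0.0, -0.0]
ft_force: [-0.2, -0.3, 0.5]
grip_width: 0.001
grasp_force: 0.0
```

```bash
python3 -m jog '{"offset":[[0,0,-0.001],[0,0,-0.001],[0,0,-0.001],[0,0,0]],"yaw":[0,0,0,0],"jaw":[1,1,1,1]}'
```

```text
clock: 16.85
position: [0.4611, -0.1142, 0.1146]
ee_rot: [0.13, 0.992, 0.001, 0.0]
ft_force: [-9.8, 1.6, 25.0]
grip_width: 0.002
grasp_force: 12.3
```

The bar is firm against its stop at z ≈ 0.1146. Now I retreat and make a final check.

```bash
python3 -m jog '{"offset":[[0,0,0.02],[0,0,0.04],[0,0,0.04],[0,0,0.04],[0,0,0.04],[-0.02,0.03,0],[-0.02,0.03,0],[-0.02,0.03,0],[0,0,0],[0,0,0]],"yaw":[0,0,0,0,0,0,0,0,0,0],"jaw":[1,1,1,1,1,1,1,1,1,1]}'
python3 - <<'E'
from h import *
look("j")
f=cv2.imread("pics/j_side.png")[150:310,270:480]
cv2.imwrite("pics/j_sidec.png",cv2.resize(f,(780,594),interpolation=cv2.INTER_CUBIC))
E
```

```text
clock: 17.68
position: [0.4002, -0.0228, 0.2932]
ee_rot: [0.128, 0.992, 0.0, 0.001]
ft_force: [-0.2, -1.1, 0.3]
grip_width: -0.002
grasp_force: 0.0
side [-0.03 -0.89  0.69]
  tee_isolator [([0.478, 0.259, -0.004], 0.74)]
  ball_isolator []
  tee_isolator_grip [([0.44, 0.24, 0.16], 0.55)]
  ball_isolator_grip [([0.507, -0.124, 0.164], 0.61)]
  tee_isolator_bar [([0.453, 0.309, 0.19], 0.47), ([0.373, -0.074, 0.001], 0.25)]
  ball_isolator_bar [([0.458, -0.137, 0.111], 0.73), ([0.476, 0.257, 0.002], 0.53)]
  tee_isolator_paddle [([0.419, 0.357, 0.108], 0.68)]
  ball_isolator_paddle [([0.459, -0.05, 0.167], 0.7)]
  tumbler [([0.372, -0.077, -0.0], 0.85)]
  shaker [([0.337, 0.24, -0.002], 0.52)]
  round_bowl [([0.392, 0.124, -0.001], 0.7)]
  kitchen_roll [([0.435, 0.581, 0.001], 0.7), ([0.467, -0.118, -0.001], 0.62)]
top [0.26 0.23 1.19]
  tee_isolator [([0.482, 0.253, -0.002], 0.61)]
  ball_isolator [([0.464, -0.116, -0.001], 0.77)]
  tee_isolator_grip [([0.438, 0.241, 0.166], 0.53)]
  ball_isolator_grip [([0.478, 0.253, -0.002], 0.2)]
  tee_isolator_bar [([0.456, 0.308, 0.193], 0.77)]
  ball_isolator_bar []
  tee_isolator_paddle [([0.42, 0.358, 0.112], 0.84)]
  ball_isolator_paddle [([0.464, -0.055, 0.168], 0.45), ([0.375, -0.069, 0.001], 0.24)]
  tumbler [([0.378, -0.067, 0.003], 0.65)]
  shaker [([0.337, 0.24, 0.001], 0.67)]
  round_bowl [([0.391, 0.12, -0.001], 0.8)]
  kitchen_roll [([0.435, 0.579, 0.0], 0.68)]
```

View pics/j_sidec.png

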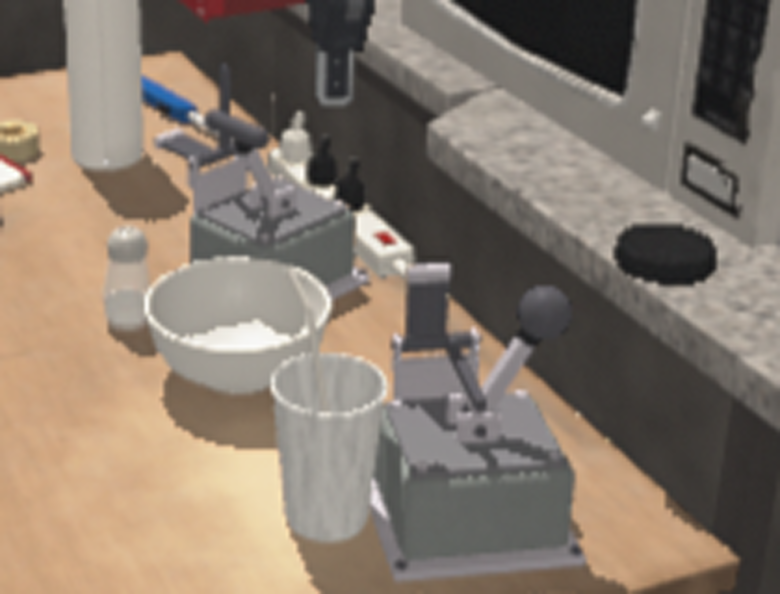

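In the crop, the tee lever is OFF with its T at (235,130) and its lock up. The ball lever is ON with its ball at (545,310), and its bar is down across the lever's path. The bystanders haven't moved and the gripper is clear.

```bash
python3 -c "
from workcell import manip
print(manip.hand_in())"
```

```text
the job is handed in; nothing more can be done
None
```

The changeover is done and handed in: the T-handle isolator went fully OFF first, with its lock left up, then the ball-handle isolator fully ON with its lock bar pressed fully down, and the tumbler, shaker, bowl and paper roll are where they stood.

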